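# Start a self-tapping thumb screw in its pilot hole

## Task

Take the brass thumb screw out of the rack, stand it point down in the pilot hole of the steel plate on the wooden base, and turn it clockwise while pushing it down firmly, so that it catches and cuts about a quarter of a turn of thread. Push with feeling, so that the wood does not split, leave the dark screw in the rack, and let go of the brass screw standing upright in its hole.

Things in the scene. Friction and masses are not known exactly. Their poses are not given: they have to be found in the camera images.
- brass_screw_grip (a point): Centre of the brass screw's head: an upright flat blade 26 mm wide (along x), 9 mm thick (along y; grasp across this), 40 mm high, z up. It stands on a round collar 20 mm across, 4 mm thick, whose underside is 24 mm below this centre.
- dark_screw_grip (a point): The same point and axes of the blackened screw, same head, shank 10 mm shorter. It hangs in the other hole of the rack.
- rack: Pale wooden rack, 44 (x) x 112 (y) x 45 mm high, fixed; origin at the centre of its underside. Two holes of 14.5 mm at y = -32 and +32 mm; either may hold the brass screw.
- base: Brown wooden base, 80 (x) x 100 (y) x 40 mm high, fixed to the bench, with a steel plate 52 x 70 x 4 mm on its middle; origin at the centre of its underside.
- hole (a point): Mouth of the pilot hole, on the steel plate's top, 44 mm above the bench, z up; 14 mm across. The screw's point meets wood 19 to 31 mm below the mouth: how deep must be felt. The wood gives 1 mm for each 4 N of push and springs back, so ease off before letting go; a push of more than 20 N splits it.
- bite (a joint): How far the thread is cut, rad: 0 at the start, at most 2.8, kept when let go. Grows only as the screw is turned clockwise seen from above under a push of 12 N or more (15 N is good); with little push it slips and cuts nothing. Up to 1 rad of turning passes before it catches. It then takes about 0.04 N m and sinks 6 mm a turn (1 mm a rad), so the push fades unless followed down.
- brass_screw_tip (a point): The brass screw's chisel point, 68 mm below the head's centre, 44 mm below the collar's underside. The shank is 12 mm across, tapered over its last 17 mm to 9 mm. The screw, about 0.08 kg, hangs in the rack by its collar, point down.
Not all that is in view belongs to the job. Several things have the shape of the base; the one meant has the colours described above.

How it is judged (in metres and radians):
On the way, in this order (a step that is already met when the one before it is completed fails the run):
1. the brass screw stands in the pilot hole (z of brass_screw_grip in the frame of hole below 0.051 m and horizontal distance between brass_screw_grip and hole below 0.012 m and angle between brass_screw_grip's own z axis and vertical below 0.25 rad), for 0.1 s.
2. it has cut about a quarter of a turn (value of joint bite above 1.4 rad), for 0.1 s.
At the end, for the whole second after the job is handed in: The thread is cut by at least 1.4 rad (about a quarter of a turn), the brass screw stands in the pilot hole (head centre less than 51 mm above the mouth and within 12 mm of its axis, leaning less than 0.25 rad), released and at rest (all of step 1 and value of joint bite above 1.4 rad and linear speed of brass_screw below 0.02 m/s); the robot touches nothing.
It fails at once if the screw is forced: a push of more than 20 N on the wood in the pilot hole splits it (contact force between brass_screw and pilot_core above 20 N).
It fails at once if the dark screw is taken out of the rack or knocked about (moved more than 20 mm) (distance of dark_screw_grip from where it was at the start of the episode above 0.02 m).
It also fails if it takes over 66 s, if anything falls off the work surface, if the arm or the gripper's body presses on something with over 40 N, if the wrist force passes 120 N, or if a joint passes its speed limit or range.

## Robot

A 6-joint arm with a two-finger parallel gripper is mounted at the origin on a cart in front of the work surface, level with it; the furniture and walls round the work are solid. World frame = base frame: x ahead of the robot, y to its left, z up, the work surface at z = 0. Lengths are in m, angles in degrees, forces in N, time in s.
With the tool pointing down it reaches from about 0.25 to 0.725 m from the base axis. Payload 9.7 kg.
Tool frame: the origin (TCP) lies on the centre line of the jaws, within the pads' length; the fingertips stand tip_reach ahead of it and the grasp point (between the pads) lies 2 mm behind it (tip_reach is the distance from the TCP to the fingertips, in m); z points along the fingers, y is the direction in which the jaws open and shut (so a half turn about z gives the same grasp; the last joint's range is limited). The gripper opens to 85 mm and grips with 20 to 120 N. Pads are 22 mm wide; open, the fingers measure 114 mm over their backs; the gripper's body (76 mm by 85 mm) begins 54 mm behind the grasp point. The pads swing forward as they close: fully open they stand 13 mm farther back than shut.
Start: joints at [74.542, 4.979, 10.078, 95.1, 0, 90], TCP at [0.147, 0.53, 0.248] pointing down, gripper open.
Joint ranges: [-179.16, 179.16], [-48.56, 103.87], [-65.8, 70.77], [-126.05, 130.52], [-82.76, 87.17], [-180, 180]. Speed limits (degrees/s): [127.2, 127.2, 147.25, 180, 180, 180].

## Interface

Orientations are given as [roll, pitch, yaw] about the fixed x, y, z axes, in that order (R = Rz(yaw) Ry(pitch) Rx(roll)).
In Python, from workcell import get_obs, camera, calibration, job_done, tip_reach gives the robot as it stands.
- The arm moves only by the tool apply_moves, never from a script. Its argument "rows" is a list of rows, each a list of 7 numbers: the shift along the world's x, y, z in mm, then the turn, a rotation vector about the world's x, y, z in degrees, then the closure, from 0 (fully open) to 1 (shut). A call has 1 to 20 rows; each row shifts and turns the commanded pose from where the row before left it; what a row does not reach is not made up. A row lasts 1/8 s, in which the tool goes at most 62.5 mm and 10.7 degrees, less where a joint would pass 70% of its speed; a pose out of reach is approached as far as the arm can. A call with a gripper value outside its range is refused whole. The fingers move at their own pace and stop on an object; "grip_force" is the grip in N (left out, the last holds). Time passes only in rows, so rows that do not move let the fingers close. It gives the time, the measured TCP pose, the force and the opening at its end, in the units of the state.
- get_obs(): the state, without advancing time (a new reading comes with each control period).
- camera(name): name is "scene" or "top"; returns the picture (384x512x3 uint8, red, green, blue); there is no depth.
- calibration(name): a dict with "intrinsics" (3x3 intrinsics, pixels), "T" (4x4, takes a point from camera to world coordinates). Camera axes: x right, y down, z forward; pixel columns grow to the right and rows downward; lengths in m; the calibration is good to about 2 mm. A picture is of the moment at which its call begins. calibration takes no time and is no camera call.
- job_done(): hands the job in, once; it reports no verdict.
The state is a dict: "time": time; "q": joint angles; "qd": joint speeds; "joint_efforts": joint torques, N m; "ee_pos": TCP position; "tcp_rot": TCP orientation; "wrist_force": force on the tool from outside, world axes, zero at the start; "torque": the same for the moment, N m; "opening": finger opening in m.
Only numpy, scipy, OpenCV 4.12 (cv2) and the standard library are available. Lean on these libraries where they do the work, as an engineer would, in place of code of your own. Each camera call takes 0.05 s, during which the arm holds its last target.

## Working session

There is one attempt and no reset: what is moved stays moved. The work goes in short steps, Python scripts to look and compute and a tool call to move; the robot and the scene stay as the last step left them, time stands still between calls to the robot, and variables do not carry over. Pictures are saved under pics/ and viewed, and the job is handed in when it is done.

Besides the shell and the picture viewer there is one more tool, called after "Call:" as name(argument=value, ...), one argument or row to a line, values as JSON. apply_moves: Moves the arm, as the interface text tells. Its arguments: {"type":"object","properties":{"rows":{"type":"array","items":{"type":"array","items":{"type":"number"}}},"grip_force":{"type":"number"}},"required":["rows"]}

```bash
mkdir -p pics; ls
python3 - <<'E'
from workcell import *
import cv2
for n in("scene","top"):
    im=camera(n); cv2.imwrite(f"pics/{n}0.png",im[:,:,::-1]); c=calibration(n); print(n,c["intrinsics"],c["T"])
print(get_obs(), tip_reach() if callable(tip_reach) else tip_reach)
E
```

```text
pics
scene [[492.25510338   0.         263.00578572]
 [  0.         492.25510338 190.31541709]
 [  0.           0.           1.        ]] [[ 0.78589561 -0.23616696  0.57148339 -0.03455672]
 [-0.61834284 -0.30686796  0.72352207 -0.59744975]
 [ 0.00449793 -0.92198548 -0.38719834  0.47465477]
 [ 0.          0.          0.          1.        ]]
top [[371.20321456   0.         251.79601714]
 [  0.         371.20321456 191.81633584]
 [  0.           0.           1.        ]] [[ 0.00304191 -0.99218314  0.12475317  0.41000992]
 [-0.99988399 -0.00487978 -0.01442918  0.10145154]
 [ 0.01492516 -0.12469481 -0.99208288  0.90285762]
 [ 0.          0.          0.          1.        ]]
{'time': 0.1, 'q': array([7.45427543e+01, 5.00775842e+00, 1.00373751e+01, 9.50987664e+01,
       2.09129319e-03, 8.99993191e+01]), 'qd': array([-0.08503921, -0.11787893,  0.08243721,  0.02454273,  0.05417293,
       -0.00030559]), 'joint_efforts': array([ 2.36459191e-04, -5.21559978e+01,  4.65655160e+01,  1.58383063e-02,
       -2.34798813e-05, -1.68735801e-05]), 'ee_pos': array([0.14652569, 0.52992639, 0.24764127]), 'tcp_rot': array([-1.79930850e+02, -2.09211338e-03,  1.64543433e+02]), 'wrist_force': array([-0.23246689, -0.11496107,  0.45339198]), 'torque': array([ 0.0034686 , -0.04851258,  0.01564399]), 'opening': 0.08554720821995326} 0.017
```

View pics/scene0.png

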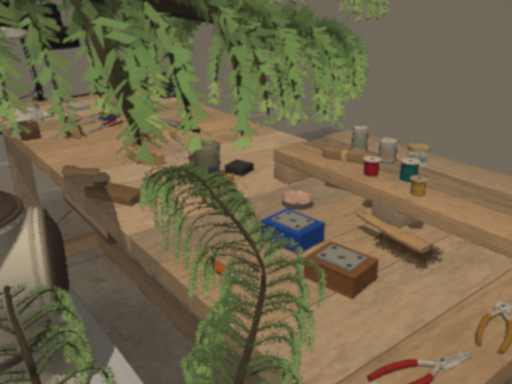

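View pics/top0.png

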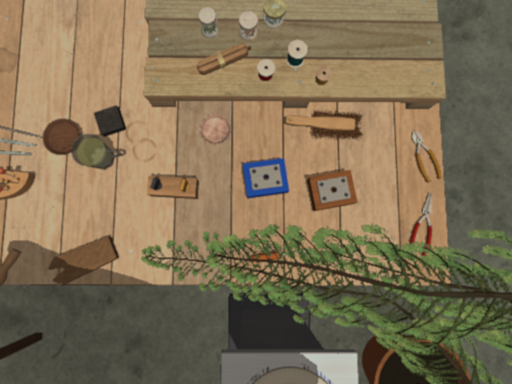

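Run:
```python
import cv2,numpy as np
im=cv2.imread("pics/top0.png")
a=cv2.resize(im[165:210,140:205],None,fx=8,fy=8,interpolation=cv2.INTER_CUBIC)
b=cv2.resize(im[160:220,300:365],None,fx=8,fy=8,interpolation=cv2.INTER_CUBIC)
cv2.imwrite("pics/za.png",a);cv2.imwrite("pics/zb.png",b)
```

```text
(no output)
```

View pics/za.png

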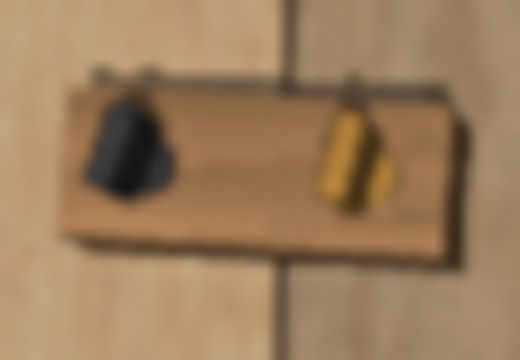

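View pics/zb.png

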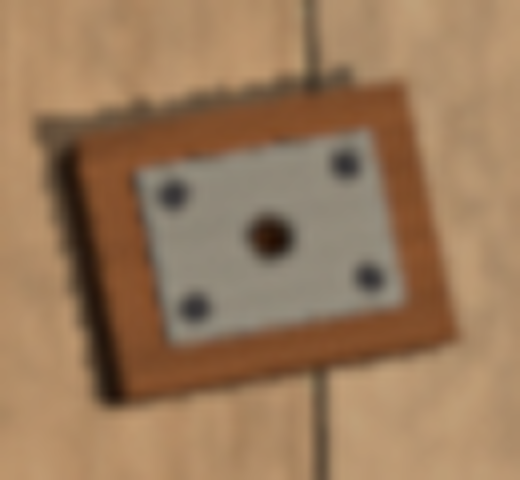

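```bash
cat > h.py <<'E'
import numpy as np
from workcell import *
C={n:calibration(n) for n in("scene","top")}
def ray(n,u,v,z):
    c=C[n];K=np.array(c["intrinsics"]);T=np.array(c["T"])
    d=T[:3,:3]@np.linalg.solve(K,[u,v,1]);o=T[:3,3]
    return o+d*(z-o[2])/d[2]
def proj(n,p):
    c=C[n];K=np.array(c["intrinsics"]);T=np.array(c["T"])
    q=K@(T[:3,:3].T@(np.asarray(p)-T[:3,3]));return q[:2]/q[2]
E
python3 - <<'E'
from h import *
def zz(x,y,ox,oy,z,s=8): 
    return ray("top",ox+(x+.5)/s-.5,oy+(y+.5)/s-.5,z)
A=[zz(x,y,140,165,.045) for x,y in[(70,88),(448,98),(440,255),(62,235)]]
A=np.array(A);print(A,A.mean(0));
print([np.linalg.norm(A[i]-A[(i+1)%4]) for i in range(4)])
d=A[0]+A[3]-A[1]-A[2];print("rack yaw(y axis)",np.degrees(np.arctan2(-d[0],d[1])))
t=[zz(x,y,140,165,.089) for x,y in[(352,110),(336,205),(345,157)]];print("blade",t)
d=t[0]-t[1];print(np.degrees(np.arctan2(d[1],d[0])),np.linalg.norm(d))
t=[zz(x,y,140,165,.089) for x,y in[(128,97),(103,190)]];print("dark",np.mean(t,0))
B=np.array([zz(x,y,300,160,.044) for x,y in[(136,170),(370,128),(405,300),(170,345)]])
print("plate",B.mean(0),[np.linalg.norm(B[i]-B[(i+1)%4]) for i in range(4)])
B=np.array([zz(x,y,300,160,.044) for x,y in[(172,194),(346,164),(370,277),(195,308)]]);print(B.mean(0))
print("hole",zz(270,237,300,160,.044))
B=np.array([zz(x,y,300,160,.04) for x,y in[(78,148),(404,85),(458,338),(122,395)]])
print("base",B.mean(0),[np.linalg.norm(B[i]-B[(i+1)%4]) for i in range(4)])
E
```

```text
[[0.55490762 0.33049217 0.045     ]
 [0.55256294 0.22045711 0.045     ]
 [0.5064237  0.22176252 0.045     ]
 [0.51173768 0.33117478 0.045     ]] [0.53140799 0.27597165 0.045     ]
[np.float64(0.11006004609110186), np.float64(0.04615770803864161), np.float64(0.10954123076893202), np.float64(0.04317533117404154)]
rack yaw(y axis) -1.9987973984423282
blade [array([0.54174078, 0.24078929, 0.089     ]), array([0.51520947, 0.24450061, 0.089     ]), array([0.52858889, 0.24237698, 0.089     ])]
-7.963112906622818 0.02678962604217447
dark [0.53204971 0.30564613 0.089     ]
plate [ 0.52562614 -0.102071    0.044     ] [np.float64(0.070467218092824), np.float64(0.051636505206742685), np.float64(0.07043350484812194), np.float64(0.05229067784348203)]
[ 0.52556914 -0.10220221  0.044     ]
hole [ 0.52515437 -0.1019519   0.044     ]
base [ 0.5245605  -0.10160981  0.04      ] [np.float64(0.09904014406462427), np.float64(0.07644451338659349), np.float64(0.10053444489177915), np.float64(0.07388143148489429)]
```

Run:
```python
from h import *
for uv in [(150,255),(300,262),(420,283),(510,293)]:
  print(uv)
  for z in(0.05,.1,.2,.3,.4,.5,.6): 
    p=ray("top",*uv,z); print(p.round(3),proj("scene",p).round())
```

```text
(150, 255)
[0.372 0.319 0.05 ] [148. 197.]
[0.375 0.306 0.1  ] [149. 177.]
[0.379 0.28  0.2  ] [153. 133.]
[0.383 0.255 0.3  ] [157.  84.]
[0.388 0.229 0.4  ] [161.  29.]
[0.392 0.204 0.5  ] [166. -34.]
[0.397 0.179 0.6  ] [ 172. -105.]
(300, 262)
[ 0.357 -0.021  0.05 ] [232. 265.]
[ 0.361 -0.014  0.1  ] [231. 236.]
[0.367 0.001 0.2  ] [227. 174.]
[0.373 0.015 0.3  ] [224. 109.]
[0.379 0.029 0.4  ] [220.  39.]
[0.385 0.044 0.5  ] [216. -36.]
[0.391 0.058 0.6  ] [ 211. -117.]
(420, 283)
[ 0.311 -0.292  0.05 ] [331. 373.]
[ 0.317 -0.269  0.1  ] [323. 327.]
[ 0.329 -0.223  0.2  ] [307. 234.]
[ 0.34  -0.177  0.3  ] [291. 143.]
[ 0.352 -0.131  0.4  ] [275.  51.]
[ 0.363 -0.084  0.5  ] [259. -39.]
[ 0.375 -0.038  0.6  ] [ 244. -130.]
(510, 293)
[ 0.289 -0.496  0.05 ] [484. 520.]
[ 0.297 -0.461  0.1  ] [461. 446.]
[ 0.311 -0.391  0.2  ] [418. 308.]
[ 0.325 -0.321  0.3  ] [378. 181.]
[ 0.339 -0.251  0.4  ] [342.  65.]
[ 0.353 -0.181  0.5  ] [308. -43.]
[ 0.367 -0.111  0.6  ] [ 277. -142.]
```

Call:
apply_moves(
  rows=[
    [0,0,30,0,0,0,0.5],
    [38,-28,10,0,0,0,0.5],
    [38,-28,0,0,0,0,0.5],
    [38,-28,0,0,0,0,0.5],
    [38,-29,0,0,0,0,0.5],
    [38,-29,0,0,0,1.5,0.5],
    [38,-29,0,0,0,1.5,0.5],
    [38,-29,0,0,0,1.5,0.5],
    [38,-29,0,0,0,1.5,0.5],
    [38,-29,0,0,0,1.5,0.5],
    [38,-29,0,0,0,0,0.5],
    [0,0,0,0,0,0,0.5],
    [0,0,0,0,0,0,0.5],
  ],
  grip_force=80,
)

```text
time: 1.72
ee_pos: [0.5264, 0.2431, 0.2878]
tcp_rot: [-180.0, -0.1, 172.0]
wrist_force: [0.4, -0.4, -0.2]
opening: 0.0428
```

Run:
```python
from h import *
import cv2
o=get_obs();print(o["q"],o["ee_pos"],o["tcp_rot"],o["wrist_force"],o["opening"],o["time"])
im=camera("scene")[:,:,::-1];cv2.imwrite("pics/s1.png",im)
im=camera("top")[:,:,::-1];cv2.imwrite("pics/t1.png",im)
```

```text
[2.47789496e+01 1.04119590e+01 2.05609046e+01 1.00207345e+02
 1.14228444e-02 3.27699120e+01] [0.5264175  0.24306322 0.28783445] [-1.79977995e+02 -5.52876834e-02  1.72009021e+02] [ 0.37445781 -0.36762747 -0.20163052] 0.04279176182795681 1.725
```

View pics/t1.png

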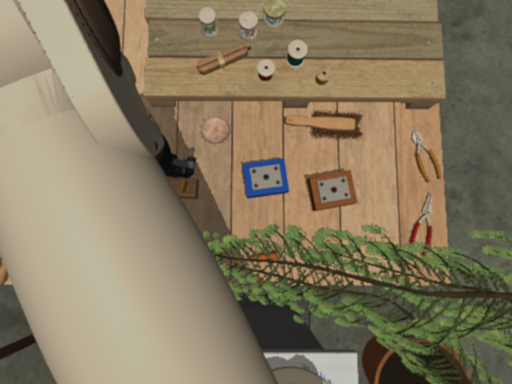

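View pics/s1.png

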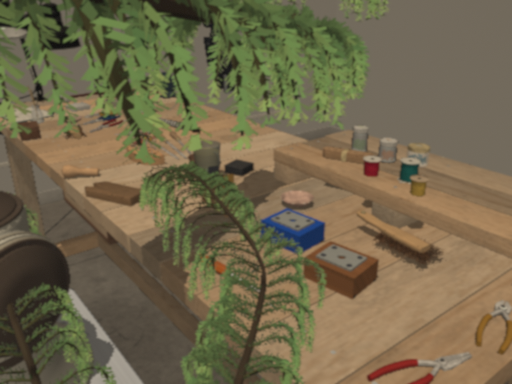

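Call:
apply_moves(
  rows=[
    [2.5,0,-40,0,0,0,0.5],
    [0,0,-50,0,0,0,0.5],
    [0,0,-50,0,0,0,0.5],
    [0,0,-40,0,0,0,0.5],
    [0,0,-20,0,0,0,0.5],
    [0,0,-18,0,0,0,0.5],
    [0,0,0,0,0,0,0.5],
    [0,0,0,0,0,0,0.5],
  ],
)

```text
time: 2.82
ee_pos: [0.5294, 0.2435, 0.0714]
tcp_rot: [180.0, 0.1, 172.1]
wrist_force: [0.0, -0.2, -0.2]
opening: 0.0429
```

Run:
```python
from h import *
import cv2
im=camera("top")[:,:,::-1][120:240,120:280];cv2.imwrite("pics/t2.png",cv2.resize(im,None,fx=5,fy=5,interpolation=cv2.INTER_CUBIC))
```

```text
(no output)
```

View pics/t2.png

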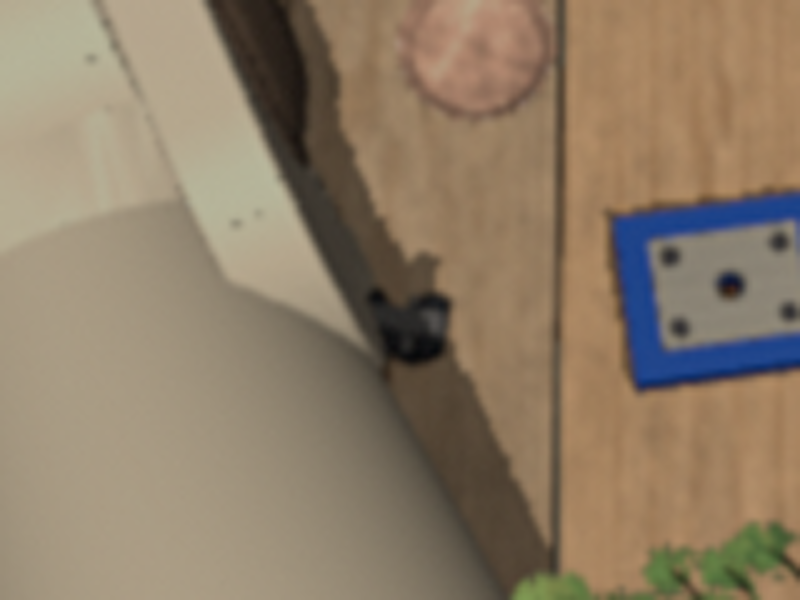

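Call:
apply_moves(
  rows=[
    [0,-0.5,-1,0,0,0,1],
    [0,0,0,0,0,0,1],
    [0,0,0,0,0,0,1],
    [0,0,0,0,0,0,1],
    [0,0,0,0,0,0,1],
    [0,0,0,0,0,0,1],
    [0,0,0,0,0,0,1],
    [0,0,0,0,0,0,1],
  ],
)

```text
time: 3.88
ee_pos: [0.5294, 0.243, 0.0698]
tcp_rot: [179.9, 0.0, 172.1]
wrist_force: [1.2, 5.6, 5.0]
opening: 0.0081
```

Call:
apply_moves(
  rows=[
    [0,0,8,0,0,0,1],
    [0,0,12,0,0,0,1],
    [0,0,20,0,0,0,1],
    [0,0,25,0,0,0,1],
    [0,0,30,0,0,0,1],
    [0,0,20,0,0,0,1],
    [0,-20,0,0,0,0,1],
    [0,-40,0,0,0,0,1],
    [0,-40,0,0,0,0,1],
    [0,-40,0,0,0,0,1],
    [0,0,0,0,0,0,1],
    [0,0,0,0,0,0,1],
    [0,0,0,0,0,0,1],
  ],
)

```text
time: 5.5
ee_pos: [0.5288, 0.1029, 0.1837]
tcp_rot: [-180.0, -0.0, 172.1]
wrist_force: [-0.1, 0.1, -1.2]
opening: 0.0079
```

Run:
```python
from h import *
import cv2
im=camera("top")[:,:,::-1][110:230,130:290];cv2.imwrite("pics/t3.png",cv2.resize(im,None,fx=5,fy=5,interpolation=cv2.INTER_CUBIC))
im=camera("scene")[:,:,::-1];cv2.imwrite("pics/s3.png",im)
o=get_obs();print(o["wrist_force"],o["torque"],o["q"])
```

```text
[-0.26627874  0.36190323 -0.85526102] [0.01966219 0.01939461 0.00219903] [ 1.10392343e+01  2.63973652e+00  4.88904126e-01  8.78788186e+01
 -4.37059322e-03  1.89360104e+01]
```

View pics/t3.png

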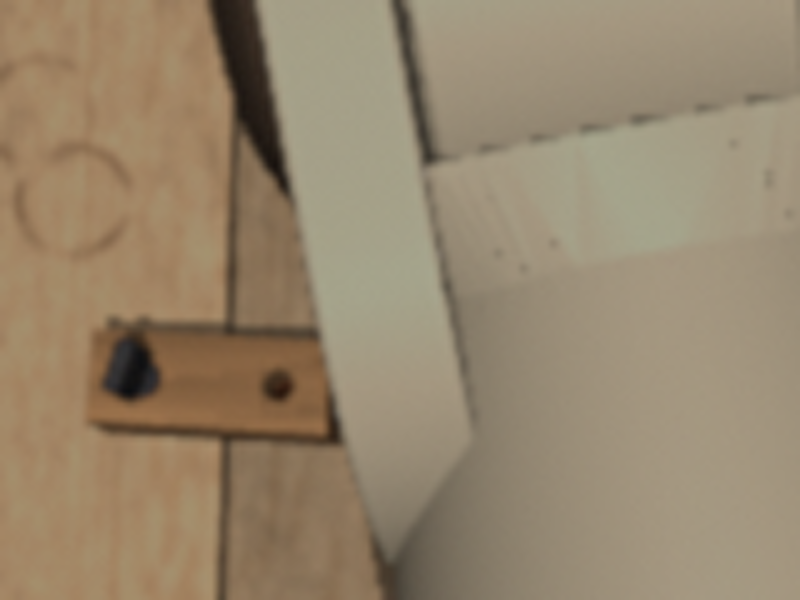

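View pics/s3.png

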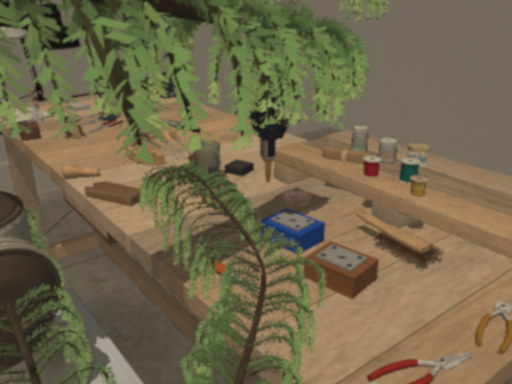

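Call:
apply_moves(
  rows=[
    [0,-35,0,0,0,8,1],
    [-1,-40,0,0,0,8,1],
    [-1,-40,0,0,0,8,1],
    [-1,-40,0,0,0,8,1],
    [0,-30,0,0,0,8,1],
    [0,-20,-20,0,0,0,1],
    [0,0,-20,0,0,0,1],
    [0,0,-10,0,0,0,1],
    [0,0,0,0,0,0,1],
    [0,0,0,0,0,0,1],
    [0,0,0,0,0,0,1],
  ],
)

```text
time: 6.98
ee_pos: [0.5265, -0.1022, 0.1351]
tcp_rot: [-180.0, 0.1, -147.9]
wrist_force: [0.3, -0.2, -1.0]
opening: 0.0083
```

```bash
python3 - <<'E'
from h import *
import cv2
print("rackhole",ray("top",130+277.5/5-.5,110+385.5/5-.5,.045))
o=get_obs();print(o["ee_pos"],o["tcp_rot"],o["wrist_force"],o["torque"],o["q"])
im=camera("scene")[:,:,::-1][150:310,240:400];cv2.imwrite("pics/s4.png",cv2.resize(im,None,fx=5,fy=3.75*4/3,interpolation=cv2.INTER_CUBIC)[:600*800//600][:800])
im=camera("top")[:,:,::-1][140:240,270:400];cv2.imwrite("pics/t4.png",cv2.resize(im,None,fx=6,fy=6,interpolation=cv2.INTER_CUBIC))
p=o["ee_pos"]
for dz in(0.002,-.0008,-.0248,-.0688): print(dz,proj("scene",p+[0,0,dz]),proj("top",p+[0,0,dz]))
print("hole",proj("scene",[.5254,-.102,.044]))
E
python3 -c "
import cv2;i=cv2.imread('pics/s4.png');print(i.shape);cv2.imwrite('pics/s4.png',cv2.resize(i,(600,600)))"
```

```text
rackhole [0.5293551  0.24447999 0.045     ]
[ 0.52650841 -0.10222415  0.1351266 ] [-1.79950208e+02  5.32448197e-02 -1.47930948e+02] [ 0.34848826 -0.15407845 -1.00246744] [-0.02736153 -0.01168777  0.05922665] [-1.09875352e+01  2.28748400e+00 -5.25812038e+00  8.23814964e+01
 -3.09815135e-05 -4.30565641e+01]
0.002 [343.99150823 206.56236245] [343.78123436 182.6877971 ]
-0.0008 [343.87556116 208.10811276] [343.43372101 182.8864863 ]
-0.0248 [342.8943057  221.18973705] [340.55357181 184.5331987 ]
-0.0688 [341.15192407 244.41832812] [335.69367126 187.31182505]
hole [339.74969914 255.9960421 ]
(800, 800, 3)
```

View pics/s4.png

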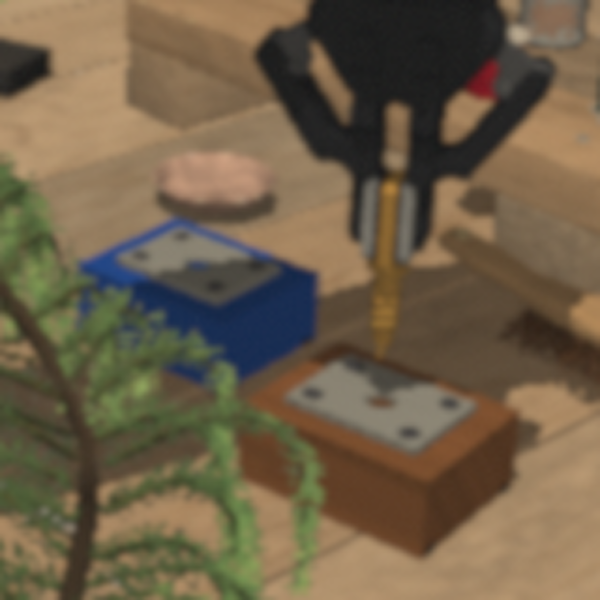

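View pics/t4.png

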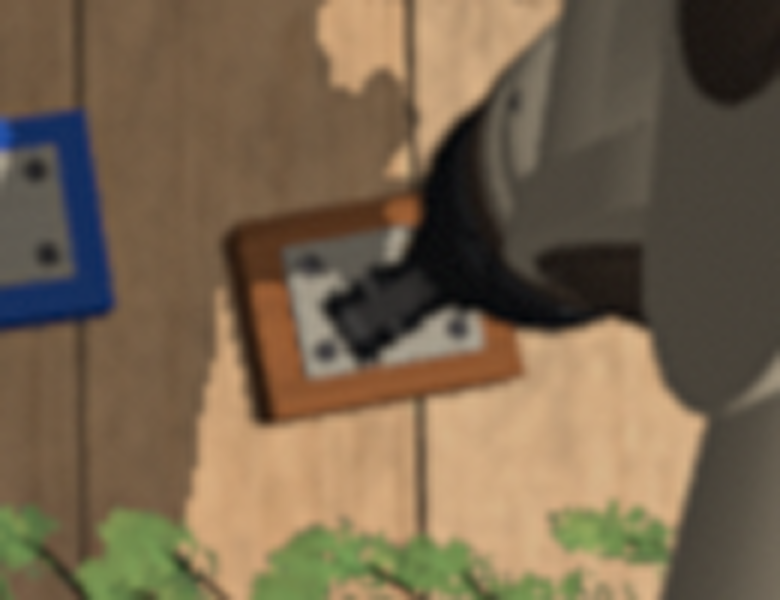

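Run:
```python
from h import *
import cv2
im=camera("scene")[:,:,::-1][230:290,300:380];cv2.imwrite("pics/s5.png",cv2.resize(im,None,fx=10,fy=10,interpolation=cv2.INTER_CUBIC))
```

```text
(no output)
```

View pics/s5.png

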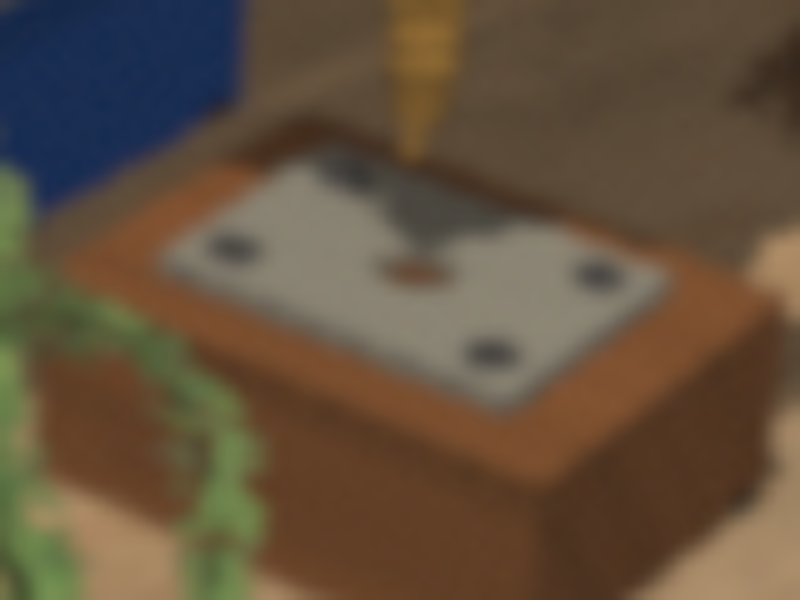

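Run:
```python
from h import *
for x,y in((418,261.5),(418,265),(418,268)): print(ray("scene",300+(x+.5)/10-.5,230+(y+.5)/10-.5,.044))
print(ray("scene",300+41.05-.5,230+16.3-.5,.1351-.0688))
```

```text
[ 0.52830821 -0.1029908   0.044     ]
[ 0.52744225 -0.10381125  0.044     ]
[ 0.52670177 -0.10451282  0.044     ]
[ 0.52222564 -0.10489848  0.0663    ]
```

Call:
apply_moves(
  rows=[
    [0.7,-0.8,-10,0,0,0,1],
    [0,0,-8,0,0,0,1],
    [0,0,-3,0,0,0,1],
    [0,0,-2,0,0,0,1],
    [0,0,-2,0,0,0,1],
    [0,0,-1,0,0,0,1],
    [0,0,0,0,0,0,1],
  ],
)

```text
time: 8.0
ee_pos: [0.5268, -0.1032, 0.1083]
tcp_rot: [-180.0, 0.0, -148.0]
wrist_force: [0.2, -0.3, -0.9]
opening: 0.0079
```

Call:
apply_moves(
  rows=[
    [0,0,-2,0,0,0,1],
    [0,0,-2,0,0,0,1],
    [0,0,-2,0,0,0,1],
    [0,0,0,0,0,0,1],
  ],
)

```text
time: 8.5
ee_pos: [0.5267, -0.1032, 0.102]
tcp_rot: [180.0, -0.0, -148.0]
wrist_force: [-0.8, 0.2, -0.6]
opening: 0.0081
```

Run:
```python
from h import *
import cv2
im=camera("scene")[:,:,::-1][210:290,290:390];cv2.imwrite("pics/s6.png",cv2.resize(im,None,fx=7,fy=7,interpolation=cv2.INTER_CUBIC))
```

```text
(no output)
```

View pics/s6.png

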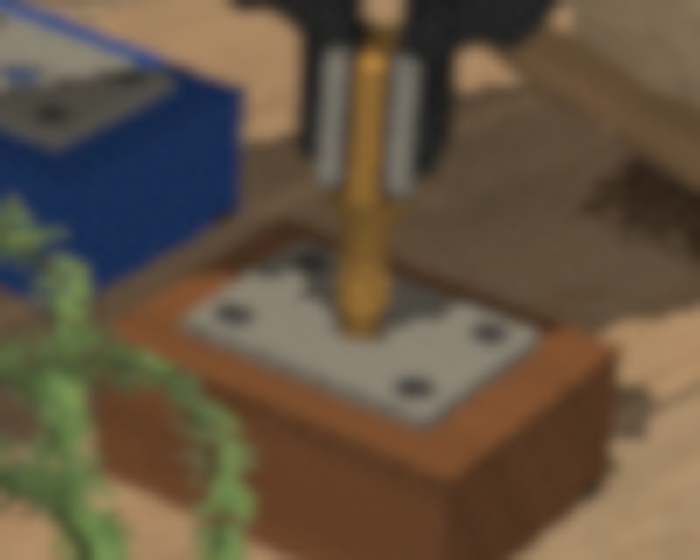

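Call:
apply_moves(
  rows=[
    [0,0,-1.5,0,0,0,1],
    [0,0,-1.5,0,0,0,1],
    [0,0,-1,0,0,0,1],
    [0,0,0,0,0,0,1],
  ],
)

```text
time: 9.05
ee_pos: [0.5267, -0.1032, 0.0982]
tcp_rot: [180.0, -0.0, -148.0]
wrist_force: [-0.9, 0.4, -1.1]
opening: 0.0076
```

Call:
apply_moves(
  rows=[
    [0,0,-1,0,0,0,1],
    [0,0,-1,0,0,0,1],
    [0,0,-1,0,0,0,1],
    [0,0,0,0,0,0,1],
  ],
)

```text
time: 9.55
ee_pos: [0.5267, -0.1032, 0.0952]
tcp_rot: [180.0, -0.0, -148.0]
wrist_force: [-0.3, -0.3, -0.3]
opening: 0.008
```

Call:
apply_moves(
  rows=[
    [0,0,-1,0,0,0,1],
    [0,0,-1,0,0,0,1],
    [0,0,0,0,0,0,1],
  ],
)

```text
time: 9.93
ee_pos: [0.5268, -0.1032, 0.0932]
tcp_rot: [180.0, -0.0, -148.0]
wrist_force: [0.5, -0.7, -0.3]
opening: 0.008
```

Call:
apply_moves(
  rows=[
    [0,0,-1,0,0,0,1],
    [0,0,-1,0,0,0,1],
    [0,0,0,0,0,0,1],
  ],
)

```text
time: 10.3
ee_pos: [0.5267, -0.1032, 0.0912]
tcp_rot: [180.0, -0.0, -148.0]
wrist_force: [0.2, -0.7, -0.7]
opening: 0.0079
```

Call:
apply_moves(
  rows=[
    [0,0,-1,0,0,0,1],
    [0,0,-1,0,0,0,1],
    [0,0,0,0,0,0,1],
  ],
)

```text
time: 10.68
ee_pos: [0.5268, -0.1032, 0.0893]
tcp_rot: [-180.0, 0.0, -148.0]
wrist_force: [1.0, 0.2, -0.3]
opening: 0.0085
```

Call:
apply_moves(
  rows=[
    [0,0,-1,0,0,0,1],
    [0,0,-1,0,0,0,1],
    [0,0,0,0,0,0,1],
  ],
)

```text
time: 11.05
ee_pos: [0.527, -0.1033, 0.0878]
tcp_rot: [-180.0, 0.0, -148.0]
wrist_force: [-0.7, -0.1, 4.8]
opening: 0.0085
```

Call:
apply_moves(
  rows=[
    [0,0,-1,0,0,0,1],
    [0,0,-0.7,0,0,0,1],
    [0,0,0,0,0,0,1],
    [0,0,0,0,0,0,1],
  ],
)

```text
time: 11.55
ee_pos: [0.5272, -0.1033, 0.0869]
tcp_rot: [-179.9, 0.1, -148.0]
wrist_force: [-3.2, 0.1, 9.8]
opening: 0.0083
```

Call:
apply_moves(
  rows=[
    [0,0,-1,0,0,0,1],
    [0,0,-0.5,0,0,0,1],
    [0,0,0,0,0,0,1],
    [0,0,0,0,0,0,1],
  ],
)

```text
time: 12.05
ee_pos: [0.5273, -0.1033, 0.0857]
tcp_rot: [-179.9, 0.1, -148.0]
wrist_force: [-3.3, 0.3, 11.6]
opening: 0.008
```

Call:
apply_moves(
  rows=[
    [0,0,-0.8,0,0,0,1],
    [0,0,0,0,0,-4,1],
    [0,0,0,0,0,-4,1],
    [0,0,0,0,0,0,1],
  ],
)

```text
time: 12.55
ee_pos: [0.5273, -0.1032, 0.0851]
tcp_rot: [-179.9, 0.1, -156.0]
wrist_force: [-3.4, 1.4, 13.5]
opening: 0.0081
```

Run:
```python
from h import *
o=get_obs();print(o["torque"],o["wrist_force"])
```

```text
[0.27674843 0.99013549 0.02220696] [-3.43599566  1.39252211 13.45404398]
```

Call:
apply_moves(
  rows=[
    [0,0,-0.3,0,0,-5,1],
    [0,0,0,0,0,-5,1],
    [0,0,0,0,0,-5,1],
    [0,0,0,0,0,-5,1],
    [0,0,0,0,0,0,1],
  ],
)

```text
time: 13.18
ee_pos: [0.5272, -0.103, 0.0848]
tcp_rot: [180.0, 0.1, -176.0]
wrist_force: [-3.9, 1.5, 14.1]
opening: 0.0079
```

Run:
```python
from h import *
o=get_obs();print(o["torque"],o["wrist_force"])
```

```text
[ 0.52773717  1.09368718 -0.03308881] [-3.9240086   1.4881374  14.12705164]
```

Call:
apply_moves(
  rows=[
    [0,0,0,0,0,-5,1],
    [0,0,0,0,0,-5,1],
    [0,0,0,0,0,-5,1],
    [0,0,0,0,0,-5,1],
    [0,0,0,0,0,0,1],
  ],
)

```text
time: 13.8
ee_pos: [0.5271, -0.1029, 0.0846]
tcp_rot: [179.9, 0.1, 164.0]
wrist_force: [-4.1, 2.5, 12.4]
opening: 0.0079
```

Run:
```python
from h import *
o=get_obs();print(o["torque"],o["wrist_force"],o["q"][5])
```

```text
[0.71921933 1.04496412 0.03671132] [-4.09740389  2.49156752 12.42300887] 4.944851170248644
```

Call:
apply_moves(
  rows=[
    [0,0,-0.5,0,0,-3,1],
    [0,0,-0.2,0,0,-5,1],
    [0,0,-0.1,0,0,-5,1],
    [0,0,-0.1,0,0,-5,1],
    [0,0,0,0,0,0,1],
  ],
)

```text
time: 14.42
ee_pos: [0.5272, -0.1027, 0.084]
tcp_rot: [179.9, 0.1, 146.0]
wrist_force: [-4.7, 4.6, 16.0]
opening: 0.008
```

Run:
```python
from h import *
o=get_obs();print(o["torque"],o["wrist_force"],o["q"][5])
```

```text
[1.01131965 1.09716066 0.059778  ] [-4.70283796  4.62599745 15.95523052] 22.942741391472143
```

Call:
apply_moves(
  rows=[
    [-0.5,0.5,0,0,0,0,1],
    [0,0,0,0,0,-5,1],
    [0,0,0,0,0,-5,1],
    [0,0,0,0,0,-5,1],
    [0,0,0,0,0,0,1],
  ],
)

```text
time: 15.05
ee_pos: [0.5271, -0.1024, 0.084]
tcp_rot: [179.9, 0.1, 131.0]
wrist_force: [-1.8, 3.7, 13.2]
opening: 0.0082
```

Run:
```python
from h import *
o=get_obs();print(o["torque"],o["wrist_force"],o["q"][5])
```

```text
[0.7619572  0.54246424 0.06816307] [-1.81686847  3.67486226 13.23122427] 37.98573601898774
```

Call:
apply_moves(
  rows=[
    [-0.2,0.4,-0.4,0,0,0,1],
    [0,0,-0.1,0,0,-5,1],
    [0,0,-0.1,0,0,-5,1],
    [0,0,-0.1,0,0,-5,1],
    [0,0,0,0,0,0,1],
  ],
)

```text
time: 15.68
ee_pos: [0.5272, -0.1022, 0.0836]
tcp_rot: [179.8, 0.1, 116.0]
wrist_force: [-1.4, 2.5, 14.6]
opening: 0.0082
```

Run:
```python
from h import *
o=get_obs();print(o["torque"],o["wrist_force"],o["q"][5])
```

```text
[0.52006189 0.45351734 0.05800909] [-1.36931508  2.53188298 14.60156662] 53.02547817795784
```

Call:
apply_moves(
  rows=[
    [0,0.2,-0.1,0,0,-5,1],
    [0,0,-0.1,0,0,-5,1],
    [0,0,-0.1,0,0,-5,1],
    [0,0,-0.1,0,0,-5,1],
    [0,0,0,0,0,0,1],
  ],
)

```text
time: 16.3
ee_pos: [0.5274, -0.102, 0.0833]
tcp_rot: [179.8, 0.0, 96.0]
wrist_force: [-0.9, 1.7, 13.4]
opening: 0.008
```

Run:
```python
from h import *
o=get_obs();print(o["torque"],o["wrist_force"],o["q"][5])
```

```text
[ 0.5218877  0.2821078 -0.00717  ] [-0.88757187  1.73128944 13.39284368] 73.04583552638162
```

Call:
apply_moves(
  rows=[
    [0,0,-0.4,0,0,-5,1],
    [0,0,-0.1,0,0,-5,1],
    [0,0,-0.1,0,0,-5,1],
    [0,0,-0.1,0,0,-5,1],
    [0,0,0,0,0,0,1],
  ],
)

```text
time: 16.92
ee_pos: [0.5276, -0.102, 0.0828]
tcp_rot: [179.7, -0.1, 76.0]
wrist_force: [-0.8, 1.9, 15.0]
opening: 0.0082
```

Run:
```python
from h import *
o=get_obs();print(o["torque"],o["wrist_force"],o["q"][5])
```

```text
[ 0.60106875  0.16694053 -0.00138365] [-0.75806238  1.85185782 14.96802741] 93.04521335852057
```

Call:
apply_moves(
  rows=[
    [0,0,-0.1,0,0,-5,1],
    [0,0,-0.1,0,0,-5,1],
    [0,0,-0.1,0,0,-5,1],
    [0,0,-0.1,0,0,-5,1],
    [0,0,0,0,0,0,1],
  ],
)

```text
time: 17.55
ee_pos: [0.5278, -0.102, 0.0824]
tcp_rot: [179.8, -0.2, 56.0]
wrist_force: [0.6, 1.2, 15.1]
opening: 0.0081
```

Run:
```python
from h import *
o=get_obs();print(o["torque"],o["wrist_force"],o["q"][5])
```

```text
[ 0.47937851 -0.08169036 -0.0022038 ] [ 0.57205663  1.24671372 15.10170736] 113.04644441755491
```

Call:
apply_moves(
  rows=[
    [0,0,-0.1,0,0,-4,1],
    [0,0,-0.1,0,0,-4,1],
    [0,0,0,0,0,0,1],
    [0,0,1,0,0,0,1],
    [0,0,1,0,0,0,1],
    [0,0,1,0,0,0,1],
    [0,0,0.5,0,0,0,1],
    [0,0,0,0,0,0,1],
  ],
)

```text
time: 18.55
ee_pos: [0.5275, -0.102, 0.0839]
tcp_rot: [179.9, -0.1, 48.1]
wrist_force: [6.3, 2.0, 2.4]
opening: 0.0077
```

Run:
```python
from h import *
o=get_obs();print(o["torque"],o["wrist_force"],o["q"][5])
```

```text
[ 0.34630029 -1.58894954  0.0743308 ] [6.30304935 2.01103103 2.3830007 ] 120.97330620598485
```

Call:
apply_moves(
  rows=[
    [0.7,0.3,0.3,0,0,0,1],
    [0,0,0,0,0,0,1],
    [0,0,0,0,0,0,1],
  ],
)

```text
time: 18.92
ee_pos: [0.5276, -0.1019, 0.084]
tcp_rot: [179.9, -0.1, 48.0]
wrist_force: [5.8, 0.1, 3.6]
opening: 0.0081
```

Run:
```python
from h import *
o=get_obs();print(o["torque"],o["wrist_force"],o["q"][5])
```

```text
[ 0.08608717 -1.38156684  0.03649078] [5.75282514 0.09914261 3.61151808] 121.01763014859263
```

Call:
apply_moves(
  rows=[
    [0.8,0,0.5,0,0,0,1],
    [0,0,0.3,0,0,0,1],
    [0,0,0,0,0,0,1],
  ],
)

```text
time: 19.3
ee_pos: [0.5278, -0.1018, 0.0843]
tcp_rot: [180.0, -0.0, 48.0]
wrist_force: [4.5, -0.6, 2.5]
opening: 0.008
```

Run:
```python
from h import *
o=get_obs();print(o["torque"],o["wrist_force"],o["q"][5])
```

```text
[-0.07982864 -1.27444911  0.0696373 ] [ 4.54260515 -0.56628912  2.53169215] 121.03721528324232
```

Call:
apply_moves(
  rows=[
    [0,0,0,0,0,0,0.8],
    [0,0,0,0,0,0,0.5],
    [0,0,0,0,0,0,0.5],
    [0,0,0,0,0,0,0.5],
    [0,0,0,0,0,0,0.5],
  ],
  grip_force=20,
)

```text
time: 19.92
ee_pos: [0.5275, -0.1018, 0.0842]
tcp_rot: [-180.0, 0.0, 48.0]
wrist_force: [0.2, 0.4, 0.9]
opening: 0.0429
```

Run:
```python
from h import *
import cv2
o=get_obs();print(o["torque"],o["wrist_force"],o["q"][5])
im=camera("scene")[:,:,::-1][200:290,290:390];cv2.imwrite("pics/s7.png",cv2.resize(im,None,fx=6,fy=6,interpolation=cv2.INTER_CUBIC))
```

```text
[ 0.00472328 -0.04774651 -0.00045669] [0.23975666 0.3924883  0.86515776] 121.03698610697177
```

View pics/s7.png

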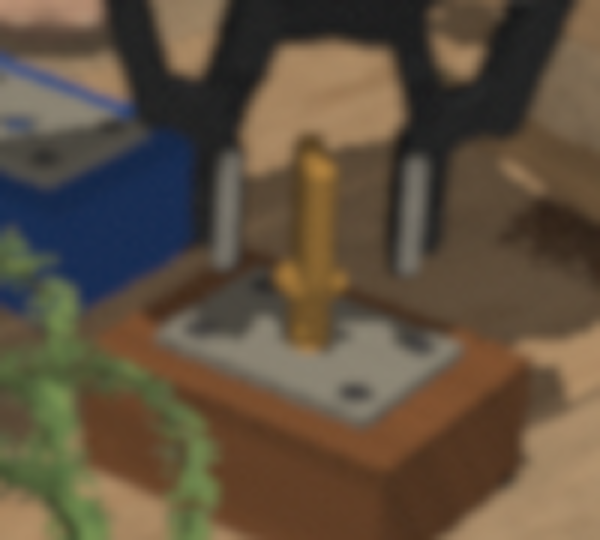

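Call:
apply_moves(
  rows=[
    [0,0,5,0,0,0,0.5],
    [0,0,15,0,0,0,0.5],
    [0,0,25,0,0,0,0.5],
    [0,0,40,0,0,0,0.5],
    [0,0,40,0,0,0,0.5],
    [0,40,0,0,0,0,0.5],
    [0,50,0,0,0,0,0.5],
    [0,50,0,0,0,0,0.5],
    [0,50,0,0,0,0,0.5],
    [0,40,0,0,0,0,0.5],
    [0,0,0,0,0,0,0.5],
    [0,0,0,0,0,0,0.5],
  ],
)

```text
time: 21.48
ee_pos: [0.5276, 0.128, 0.2101]
tcp_rot: [180.0, -0.0, 48.1]
wrist_force: [-0.5, 0.2, -0.3]
opening: 0.0432
```

Run:
```python
from h import *
import cv2
o=get_obs();print(o["torque"],o["wrist_force"],o["qd"])
im=camera("scene")[:,:,::-1][200:290,290:390];a=cv2.resize(im,(400,360),interpolation=cv2.INTER_CUBIC)
im=camera("top")[:,:,::-1];b=cv2.resize(im[150:240,290:390],(400,360),interpolation=cv2.INTER_CUBIC);cv2.imwrite("pics/s8.png",np.hstack([a,b]))
cv2.imwrite("pics/t8.png",im)
for h in(.0881+.02,.0858+.02,.0838+.02):
  print(proj("scene",[.5268,-.1025,h]))
print(proj("top",[.5268,-.1025,.1058]))
```

```text
[-0.01619488 -0.02069606  0.0143075 ] [-0.47285096  0.18245105 -0.3430085 ] [-1.18309702 -0.13707214 -0.50636331 -0.22164153  0.00287684  0.08322365]
[343.04731513 222.39912382]
[342.95437257 223.63466786]
[342.87371654 224.70687916]
[340.15204835 184.70100381]
```

View pics/s8.png

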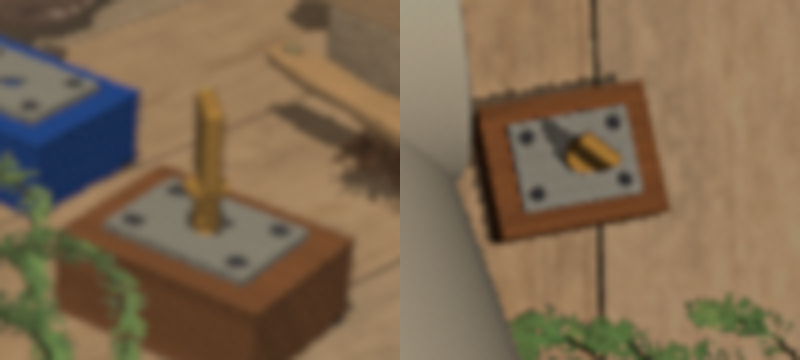

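View pics/t8.png

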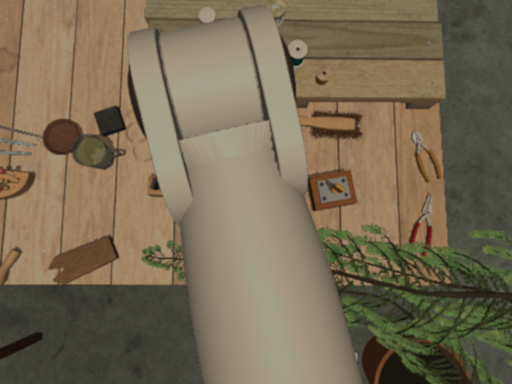

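Call:
apply_moves(
  rows=[
    [0,0,0,0,0,0,0.5],
    [0,0,0,0,0,0,0.5],
    [0,0,0,0,0,0,0.5],
  ],
)

```text
time: 21.95
ee_pos: [0.5276, 0.1279, 0.2093]
tcp_rot: [180.0, -0.0, 48.0]
wrist_force: [-0.1, -0.4, 0.2]
opening: 0.0428
```

```bash
python3 -c "
from workcell import *
print(job_done(), get_obs()['time'])"
```

```text
the job is handed in; nothing more can be done
the job is handed in; nothing more can be done
```

I took the brass screw out of the rack, stood it in the pilot hole and turned it 164° clockwise in total. I then eased off, let go and handed the job in at about 22 s. There is no verdict, so whether the cut reached 1.4 rad rests on my own estimates below.

- **Push:** the point met wood about 25 mm below the mouth. At each reading while turning, the push on the wood was about 13 to 17 N. It was read only every four or five rows, so I did not see the values in between. I followed the screw down as it sank.
- **Thread cut:** the bite joint cannot be read directly.
  - **From the sink:** the fall in height under push was about 2 to 2.5 mm, which suggests a bite of about 2 to 2.5 rad.
  - **From the turn:** even if it took the full 1 rad to catch, the 164° turned leaves about 1.8 rad.
- **Release:** a side force of up to about 6 N showed while easing off. I cut it to 4.5 N sideways and 2.5 N vertically before opening the jaws. The force then dropped to about zero and the screw stayed put.
- **Last pictures:** the brass screw stands upright in its hole, with its head centre about 42 mm above the mouth. The gripper is well clear. The dark screw was seen undisturbed after the brass one was lifted out; in the final view the arm mostly hid the rack, and nothing went near it afterwards.
- **Disagreement:** the two cameras placed the hole about 2 mm apart. I used a point between them, and the screw went in without force.

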